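# Set up the hanging pail display

### The arm

A 6-joint arm with a two-finger parallel gripper is mounted at the origin on the work surface. World frame = base frame: x ahead of the robot, y to its left, z up, the work surface at z = 0. Lengths are in m, angles in rad, forces in N, time in s.
With the tool pointing down it reaches from about 0.35 to 0.775 m from the base axis. Payload 5.5 kg.
Tool frame: the origin (TCP) lies midway between the tips of the shut fingers; the grasp point (between the pads) lies 19 mm behind it; z points along the fingers, y is the line along which they close (so a half turn about z gives the same grasp; the last joint's range is limited). The gripper opens to 85 mm and grips with 20 to 120 N. Pads are 22 mm wide; open, the fingers measure 114 mm over their backs; the gripper's body (76 mm by 85 mm) begins 54 mm behind the grasp point. The pads swing forward as they close: fully open they stand 13 mm farther back than shut.
Start: joints at [-1.415, 0.313, 0.046, 1.304, 0, 1.431], TCP at [0.168, -0.55, 0.231] pointing down, gripper open.
Joint ranges: [-2.76, 2.76], [-0.86, 1.69], [-1.03, 1.26], [-2.2, 2.34], [-1.47, 1.5], [-3.14, 3.14]. Speed limits (rad/s): [2.57, 2.57, 3.14, 3.14, 3.14, 3.14].

### API

Orientations are given as a unit quaternion [w, x, y, z].
In Python, from workcell import env gives the robot as it stands. The module is installed in compiled form; this text tells all that it offers.
- The arm moves only by the tool servo_tool, never from a script. Its argument "increments" is a list of rows, each an object of numbers: "grip": the closure, from 0 (fully open) to 1 (shut); "x", "y", "z": the shift along the tool's x, y, z in mm; "roll": the turn about the tool's z in degrees. In form: [{"grip": .., "x": .., "y": .., "z": .., "roll": ..}, ...]. A call has 1 to 5 rows; each row shifts and turns the commanded pose from where the row before left it, along the tool's axes as they then stand; what a row does not reach is not made up. A row lasts 1/12 s, in which the tool goes at most 41.7 mm and 7.16 degrees, less where a joint would pass 70% of its speed; a pose out of reach is approached as far as the arm can. A call is refused whole if a number of a shift passes 41.7 or a number of a turn 7.16, either way. A call with a gripper value outside its range is refused whole. The fingers move at their own pace and stop on an object; "grip_force" is the grip in N (left out, the last holds). Time passes only in rows, so rows that do not move let the fingers close. It gives the time, the measured TCP pose, the force, the opening and the grip force at its end, in the units of the state.
- env.get_state(): the state, without advancing time (a new reading comes with each control period).
- env.read_camera(name): name is "side" or "top"; returns the picture (420x560x3 uint8, red, green, blue); there is no depth.
- env.get_calibration(name): a dict with "vertical_fov" (degrees; the focal length in pixels is half the picture's height over the tangent of half this angle, whatever the lens; pixels are square), "cx", "cy" (the principal point, pixels), "k1" (the pictures are not rectified: a ray, as slopes to the right and down, at radius r is drawn at 1 + k1 r^2 times it, then the intrinsics apply), "rvec" (rotation vector, rad) and "tvec" (3), from world to camera coordinates, as OpenCV has them. Camera axes: x right, y down, z forward; pixel columns grow to the right and rows downward; lengths in m; the calibration is good to about 2 mm. A picture is of the moment at which its call begins. get_calibration takes no time and is no camera call.
- env.hand_in(): hands the job in; it is judged then, once.
The state is a dict: "clock": time; "joint_pos": joint angles; "qvel": joint speeds; "tau": joint torques, N m; "tcp_pos": TCP position; "orientation": TCP orientation; "wrist_force": force on the tool from outside, world axes, zero at the start; "ft_torque": the same for the moment, N m; "finger_gap": finger opening in m; "grip_force": force on a finger pad.
Only numpy, scipy, OpenCV 4.12 (cv2) and the standard library are available. Lean on these libraries where they do the work, as an engineer would, in place of code of your own. Each camera call takes 0.05 s, during which the arm holds its last target. There are 200 camera calls.

### The job

First put the hanger stand together: set the steel stand onto the wooden base so that both pegs come up through the holes in its foot and the foot lies flush on the base. Then, with the little pail still standing on the counter, swing its folded handle upright, and hang the pail by that handle in the two hooks of the stand so that it hangs free and the stand stays seated. Do not tip the pail or the stand over, and leave the other things on the counter where they are.

Things in the scene. Friction and masses are not known exactly. Their poses are not given: they have to be found in the camera images.
- base_top (a point): Fixed dark wooden base, 170 x 110 mm (x, y), 30 mm high; this point is the centre of its top face. On it stand two upright steel pegs, 22 mm tall, the uppermost 8 mm tapering in by 4 mm of radius: a thick one (16 mm across) at x -45 mm, on the side nearer the robot, and a thin one (10 mm) at x +45 mm. z up.
- stand_center (a point): Loose dark steel stand, about 0.75 kg. Point on its post's axis, half-way up: 97.5 mm above the underside of the foot and 97.5 mm below the post's top. The post is a bar 14 mm (x) by 24 mm (y), free to be gripped across x in its top 30 mm. Seated, its x axis agrees with the base's and this point is 97.5 mm straight above base_top.
- stand_foot (a point): Centre of the underside of the stand's foot, on the post's axis. The foot is a plate 140 x 90 x 10 mm (x, y, z) with two through holes: 20 mm at x -45 mm for the thick peg (the side where the hooks point) and 14 mm at x +45 mm for the thin peg. Axes as the stand's.
- hook_seat (a point): Rest point of the pail handle's bar axis, half-way between the stand's two hooks: 75 mm to -x of the post's axis, 83.5 mm above stand_center, 14 mm below the post's top. The hooks are 8 mm bars at y +33 and -33 mm that spring from the post and point to -x; this point is 8 mm above their axes' lowest points. See hook_tips. Axes as the stand's.
- hook_tips (a point): Half-way between the hooks' free tips: 95 mm to -x of the post's axis, bar axes 18 mm above the low point of the hooks. To hang the pail, bring it in from the -x side with the axis of its upright handle's bar 16 to 40 mm higher than hook_seat: the tips then pass under the bar and over the pail's rim. Then lower it. Between the hooks 58 mm are free for a finger.
- pail_center (a point): Loose empty galvanised pail, about 0.25 kg, 73 mm high, 100 mm across at the rim, 76 mm at the foot, open at the top. Point on its axis half-way up, 36.5 mm above its underside. Its handle is a U of 8 mm wire, 112 mm wide, hinged at y +56 and -56 mm, 64 mm above the underside. Folded, it sticks out to the pail's -x side.
- bail_grip (a point): Centre of the wooden sleeve (12 mm thick, 40 mm long along y, turning freely on the wire) in the middle of the handle's bar, 85 mm from the hinge line. Folded it is 70 mm to -x of the pail's axis and 112 mm above its underside; upright, on the axis, 149 mm above. The bare wire beside the sleeve, straight to 46 mm from the middle, lies in the hooks.
- bail (a joint): Swing angle of the pail's handle, rad: 0 = folded, the bar on the pail's -x side, leaning 0.6 rad above level; 0.97 = upright; at most 2.0. Light: a fingertip pushing the bar over towards the pail's axis raises it. It stays by itself within about 0.4 rad of upright and falls back from further away.
- pumpkin: White ceramic pumpkin, 82 mm across, 60 mm high; leave alone. Origin at its underside.
- pot: Small terracotta pot, 68 mm across, 60 mm high; leave alone. Origin at its underside.
- label_box: Wooden box of plant labels, 74 x 104 x 38 mm; leave alone. Origin at its underside.
- bell: Brass table bell, 52 mm across, 52 mm high; leave alone. Origin at its underside.
Not all that is in view belongs to the job. Leave any blue look-alike of the part that bears stand_center alone.

How it is judged:
By the outcome, as a careful person would: the job done as asked, in the order asked, and still so for the second after the job is handed in, with the robot touching nothing.
It also fails if it takes over 72 s, if anything falls off the work surface, if the arm or the gripper's body presses on something with over 40 N, if the wrist force passes 120 N, or if a joint passes its speed limit or range.

## Working session

There is one attempt and no reset: what is moved stays moved. The work goes in short steps, Python scripts to look and compute and a tool call to move; the robot and the scene stay as the last step left them, time stands still between calls to the robot, and variables do not carry over. Pictures are saved under pics/ and viewed, at most 10 in all, crops included, and the job is handed in when it is done.

Besides the shell and the picture viewer there is one more tool, called after "Call:" as a command line: name --argument value ..., lists and objects as JSON in quotes. servo_tool: Moves the arm, as the interface text tells. Its arguments: {"type":"object","properties":{"increments":{"type":"array"},"grip_force":{"type":"number"}},"required":["increments"]}

```bash
mkdir -p pics; python3 - <<'E'
from workcell import env
import cv2
for n in("side","top"):
    im=env.read_camera(n); cv2.imwrite(f"pics/{n}0.png",cv2.cvtColor(im,cv2.COLOR_RGB2BGR)); print(n,env.get_calibration(n))
print(env.get_state())
E
```

```text
side {'vertical_fov': 57.489914070124144, 'cx': 279.68535650908996, 'cy': 210.57050531050805, 'k1': -0.09709791578972173, 'rvec': array([ 0.92593722, -2.59046778,  0.95544596]), 'tvec': array([0.42238238, 0.34067993, 0.97444071])}
top {'vertical_fov': 44.19163178741079, 'cx': 274.510587849804, 'cy': 210.28729824184643, 'k1': -0.07160219630956072, 'rvec': array([ 2.18294209, -2.12141372,  0.16314334]), 'tvec': array([-0.01261264,  0.53423466,  1.23988082])}
{'clock': 0.1, 'joint_pos': array([-1.41457232e+00,  3.13923396e-01,  4.50883160e-02,  1.30357814e+00,
       -8.43996620e-06,  1.43119300e+00]), 'qvel': array([ 0.00096061, -0.00302943,  0.00261367, -0.00132399, -0.00044224,
       -0.00064481]), 'tau': array([ 3.06644441e-03, -4.81723022e+01,  2.99245441e+01,  1.27751083e-02,
       -9.54798497e-05,  1.12247133e-05]), 'tcp_pos': array([ 0.16754665, -0.54957999,  0.23049736]), 'orientation': array([-8.08384119e-04,  9.89080379e-01,  1.47374860e-01, -1.09382282e-05]), 'wrist_force': array([ 0.58240478, -0.57702499, -0.39923152]), 'ft_torque': array([0.00465858, 0.03017787, 0.01543103]), 'grip_force': 0.0, 'finger_gap': 0.08524848668114011}
```

View pics/side0.png

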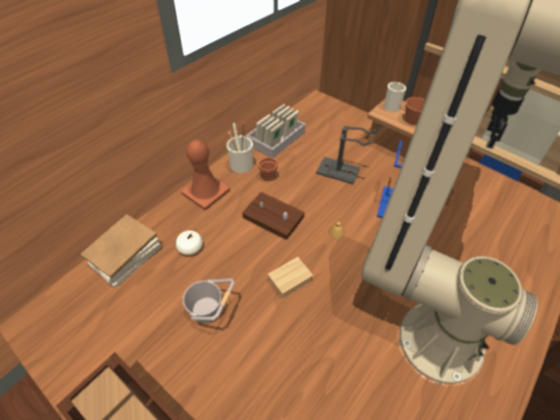

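View pics/top0.png

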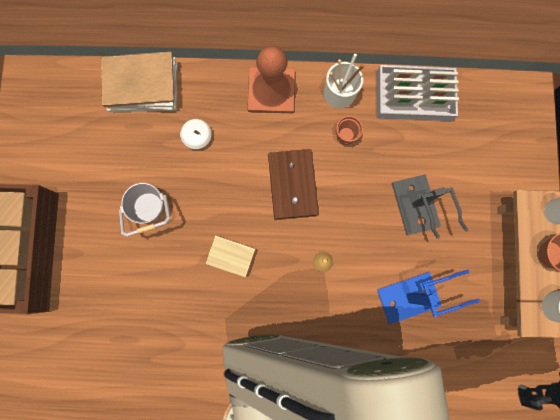

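The top view shows the dark steel stand at about (417,205) with its hooks to the right and down. The blue look-alike is at (410,297), the wooden base at (294,185), and the pail at (145,208) with its handle folded towards (147,229). The steel stand is the one meant, since the blue one is excluded. Next, enlarged crops to confirm this.

```bash
cat > crop.py <<'E'
import cv2,numpy as np
def tile(im,cx,cy,w=100,h=75,s=4):
    x0=int(cx-w/2);y0=int(cy-h/2)
    t=cv2.resize(im[y0:y0+h,x0:x0+w],None,fx=s,fy=s,interpolation=cv2.INTER_CUBIC)
    for k in range(0,w):
        if (x0+k)%10==0:
            cv2.line(t,(k*s+s//2,0),(k*s+s//2,6),(0,255,255),1); cv2.putText(t,str(x0+k),(k*s-8,16),0,.32,(0,255,255),1)
    for k in range(0,h):
        if (y0+k)%10==0:
            cv2.line(t,(0,k*s+s//2),(6,k*s+s//2),(0,255,255),1); cv2.putText(t,str(y0+k),(8,k*s+6),0,.32,(0,255,255),1)
    return t
E
python3 - <<'E'
import cv2,numpy as np
from crop import tile
t=cv2.imread('pics/top0.png');s=cv2.imread('pics/side0.png')
g=lambda i:np.clip(((i/255.)**.6*255),0,255).astype('uint8')
t=g(t);s=g(s)
cv2.imwrite('pics/c1.png',np.vstack([np.hstack([tile(t,432,205),tile(t,294,185)]),np.hstack([tile(s,345,155),tile(s,275,212)])]))
cv2.imwrite('pics/c2.png',np.vstack([tile(t,147,208,s=4),tile(s,210,298,s=4)]))
E
```

```text
(no output)
```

View pics/c1.png

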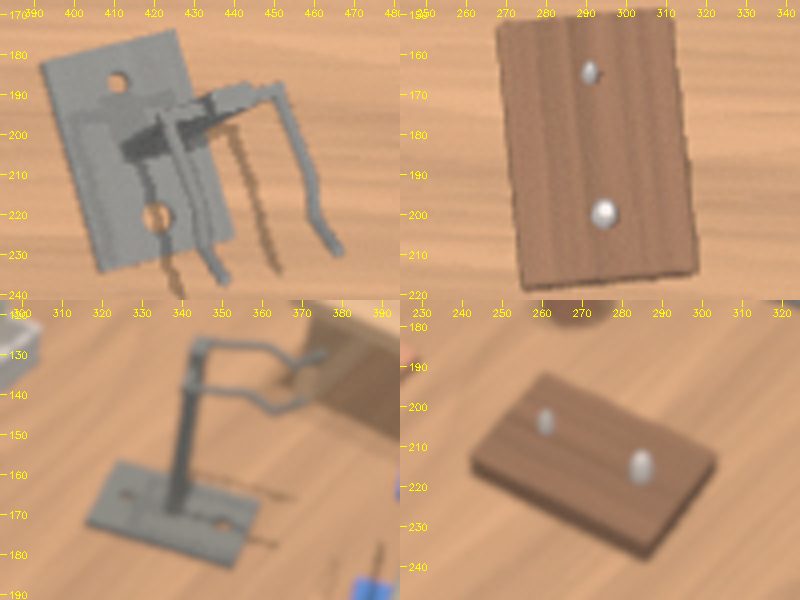

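View pics/c2.png

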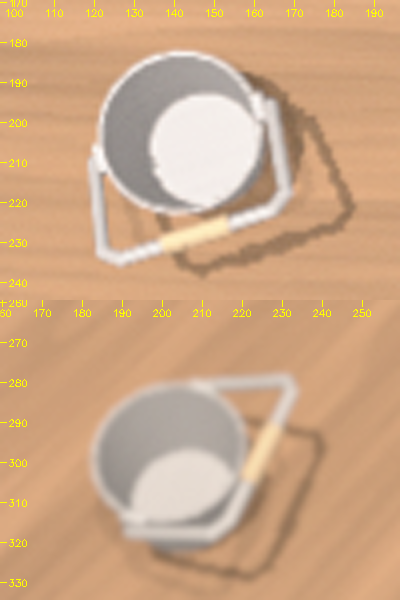

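```bash
cat > geo.py <<'E'
import numpy as np,cv2
from workcell import env
from scipy.optimize import least_squares
C={n:env.get_calibration(n) for n in("side","top")}
def proj(n,P):
    c=C[n];R=cv2.Rodrigues(c['rvec'])[0];q=np.atleast_2d(P)@R.T+c['tvec'];s=q[:,:2]/q[:,2:]
    s=s*(1+c['k1']*(s**2).sum(1,keepdims=True));f=210/np.tan(np.radians(c['vertical_fov']/2))
    return s*f+[c['cx'],c['cy']]
def world(p,L): # p: x,y,z,yaw
    c,s=np.cos(p[3]),np.sin(p[3]);return np.asarray(L)@np.array([[c,s,0],[-s,c,0],[0,0,1]])+p[:3]
def fit(obs,p0,fixz=None):
    # obs: (cam, local xyz, tilexy, origin)
    px=np.array([(np.array(o[2])+.5)/4-.5+o[3] for o in obs]);L=np.array([o[1] for o in obs])
    def r(p):
        W=world(p,L);return np.concatenate([proj(o[0],W[i])[0]-px[i] for i,o in enumerate(obs)])
    s=least_squares(r,p0,loss='soft_l1');return s.x,r(s.x).reshape(-1,2)
E
cat > m.py <<'E'
from geo import *
np.set_printoptions(precision=4,suppress=True)
T=(382,167);S=(295,117)
st=[('top',(.07,.045,.01),(40,64),T),('top',(.07,-.045,.01),(175,30),T),('top',(-.07,.045,.01),(100,272),T),('top',(-.07,-.045,.01),(234,237),T),
('top',(.045,0,.01),(118,82),T),('top',(-.045,0,.01),(158,217),T),('top',(-.095,.033,.191),(222,283),T),('top',(-.095,-.033,.191),(338,252),T),
('side',(.07,.045,.01),(86,222),S),('side',(.07,-.045,.01),(118,158),S),('side',(-.07,.045,.01),(232,263),S),('side',(-.07,-.045,.01),(260,200),S),
('side',(.045,0,.01),(127,196),S),('side',(-.045,0,.01),(222,225),S),('side',(-.095,.033,.191),(305,102),S),('side',(-.095,-.033,.191),(325,52),S)]
T=(244,147);S=(225,174)
ba=[('top',(.085,.055,.0),(97,22),T),('top',(.085,-.055,0),(273,10),T),('top',(-.085,-.055,0),(297,272),T),('top',(-.085,.055,0),(124,290),T),
('top',(.045,0,.016),(190,72),T),('top',(-.045,0,.016),(203,213),T),
('side',(.085,-.055,.0),(145,73),S),('side',(-.085,-.055,0),(317,155),S),('side',(-.085,.055,0),(247,248),S),('side',(.085,.055,0),(71,160),S),
('side',(.045,0,.013),(145,118),S),('side',(-.045,0,.013),(240,160),S)]
T=(97,170);S=(160,260)
pa=[('top',(0,0,.073),(181,132),T),('top',(-.07,0,.112),(195,234),T),('top',(0,.056,.064),(98,158),T),('top',(0,-.056,.064),(264,105),T),
('side',(0,0,.073),(169,155),S),('side',(-.07,0,.112),(263,152),S)]
for n,o,p in(('stand',st,[.55,-.25,0,.2]),('base',ba,[.55,0,.03,0]),('pail',pa,[.5,.3,0,.2])):
    x,r=fit(o,p);print(n,x,'deg',np.degrees(x[3]));print(r.T)
    o1=[q for q in o if q[0]=='top'];x1=least_squares(lambda v:np.concatenate([proj('top',world([v[0],v[1],{'stand':0,'base':.03,'pail':0}[n],v[2]],[q[1]]))[0]-((np.array(q[2])+.5)/4-.5+q[3]) for q in o1]),x[[0,1,3]],loss='soft_l1').x;print(' top only',x1)
E
python3 m.py
```

```text
stand [ 0.5647 -0.3577  0.0011  0.2782] deg 15.938732496832582
[[ 0.0286 -0.5192  0.3346  0.3827 -0.0606 -0.1066  0.1623 -0.5137 -0.2596
  -0.1082  0.9192  0.7404  0.1375  0.1779 -0.2346 -0.2809]
 [-0.4438 -0.3056  0.3714  0.3417  0.1507  0.2245 -0.4779 -0.2202 -0.6193
   0.0376  0.3434 -0.0507 -0.0612 -0.3679  0.0248  0.6892]]
 top only [ 0.5648 -0.3582  0.2761]
base [ 0.6061 -0.0413  0.0264  0.1192] deg 6.827237085052629
[[ 0.0549 -0.8326  0.0932 -0.5843  0.1825  0.431   0.0341  1.0143  0.4095
  -0.8531  0.5486  0.6123]
 [ 0.1655 -0.5288  0.0049 -0.5601 -0.3088 -0.1087 -0.4193 -0.0183  0.0364
  -1.0187  0.9678  2.1077]]
 top only [ 0.6049 -0.0414  0.1167]
pail [ 0.5393  0.3243 -0.0001  0.3498] deg 20.044229315600738
[[-0.4552  0.444  -0.7987  1.6796 -0.0009 -0.3398]
 [-0.2758 -0.0965  0.9923 -0.1211 -0.9834  0.9925]]
 top only [0.5397 0.324  0.3321]
```

Fitting the pixels in both views gives:

| Object | Position (m) | Yaw | Height check |
|---|---|---|---|
| Stand | (0.565, -0.358) | 15.9° | underside fits at z = 1 mm |
| Base | (0.6055, -0.041) | 6.7° | top fits at 26 mm, against 30 mm given |
| Pail | (0.539, 0.324) | about 20° | underside fits at z = 0 |

The crop confirms the grey steel stand. Its thick-peg hole is on the hook side, at top-view pixel (421,221). I will raise the tool and roll it so its y axis lies along the stand's x.

```bash
cat > d.py <<'E'
import sys,numpy as np
from workcell import env
from scipy.spatial.transform import Rotation as R
# usage: d.py x y z angle_of_tool_x_deg -> remaining delta in tool axes (at goal angle) and roll
s=env.get_state();w,a,b,c=s['orientation'];r=R.from_quat([a,b,c,w]).as_matrix()
an=np.degrees(np.arctan2(r[1,0],r[0,0]))
print('t',round(s['clock'],2),'tcp',np.round(s['tcp_pos'],4),'ang',round(an,2),'tilt',np.round(r[:2,2],4),'gap',round(s['finger_gap'],4),'F',np.round(s['wrist_force'],1),'grip',s['grip_force'],'q',np.round(s['joint_pos'],2))
if len(sys.argv)>4:
    g=np.array([float(v) for v in sys.argv[1:4]]);A=np.radians(float(sys.argv[4]));d=(g-s['tcp_pos'])*1000
    print('dx',round(d[0]*np.cos(A)+d[1]*np.sin(A),1),'dy',round(d[0]*np.sin(A)-d[1]*np.cos(A),1),'dz',round(-d[2],1),'roll',round((an-np.degrees(A)+180)%360-180,2))
E
echo ok
```

```text
ok
```

Call:
servo_tool --increments '[{"grip": 0,"z": -30,"roll": -6},{"grip": 0,"z": -30,"roll": -7},{"grip": 0,"z": -30,"roll": -7},{"grip": 0,"roll": -7},{"grip": 0,"roll": -7}]'

```text
invalid input at $.increments[0]: expected keys grip, x, y, z, roll
```

Call:
servo_tool --increments '[{"grip": 0,"roll": -7},{"grip": 0,"roll": -7},{"grip": 0,"roll": -7},{"grip": 0,"roll": -7},{"grip": 0,"roll": -7}]'

```text
invalid input at $.increments[0]: expected keys grip, x, y, z, roll
```

Call:
servo_tool --increments '[{"grip": 0,"roll": -7},{"grip": 0,"roll": -7},{"grip": 0,"roll": -6},{"grip": 0,"roll": 0}]'

```text
invalid input at $.increments[0]: expected keys grip, x, y, z, roll
```

```bash
python3 d.py .5647 -.358 .29 105.9
```

```text
t 0.1 tcp [ 0.1675 -0.5496  0.2305] ang 16.95 tilt [-0.0003  0.0016] gap 0.0852 F [ 0.6 -0.6 -0.4] grip 0.0 q [-1.41  0.31  0.05  1.3  -0.    1.43]
dx 75.4 dy 434.4 dz -59.5 roll -88.95
```

All keys are required, so I will resend the rows with every key.

Call:
servo_tool --increments '[{"grip": 0,"x": 0,"y": 0,"z": -30,"roll": -6},{"grip": 0,"x": 0,"y": 0,"z": -30,"roll": -7},{"grip": 0,"x": 0,"y": 0,"z": -30,"roll": -7},{"grip": 0,"x": 0,"y": 0,"z": 0,"roll": -7},{"grip": 0,"x": 0,"y": 0,"z": 0,"roll": -7}]'

```text
clock: 0.52
tcp_pos: [0.1678, -0.551, 0.3234]
orientation: [0.002, 0.901, 0.433, -0.001]
wrist_force: [0.1, -0.2, 0.2]
finger_gap: 0.0852
grip_force: 0.0
```

Call:
servo_tool --increments '[{"grip": 0,"x": 0,"y": 0,"z": 0,"roll": -7},{"grip": 0,"x": 0,"y": 0,"z": 0,"roll": -7},{"grip": 0,"x": 0,"y": 0,"z": 0,"roll": -7},{"grip": 0,"x": 0,"y": 0,"z": 0,"roll": -7},{"grip": 0,"x": 0,"y": 0,"z": 0,"roll": -7}]'

```text
clock: 0.93
tcp_pos: [0.1676, -0.5498, 0.3207]
orientation: [-0.0, 0.73, 0.684, 0.0]
wrist_force: [-1.1, 0.4, 0.1]
finger_gap: 0.0852
grip_force: 0.0
```

Call:
servo_tool --increments '[{"grip": 0,"x": 0,"y": 0,"z": 0,"roll": -7},{"grip": 0,"x": 0,"y": 0,"z": 0,"roll": -7},{"grip": 0,"x": 0,"y": 0,"z": 0,"roll": -6},{"grip": 0,"x": 0,"y": 0,"z": 0,"roll": 0}]'

```text
clock: 1.27
tcp_pos: [0.1676, -0.5499, 0.3208]
orientation: [-0.0, 0.601, 0.799, 0.0]
wrist_force: [0.1, -0.2, -0.1]
finger_gap: 0.0859
grip_force: 0.0
```

```bash
python3 d.py .5647 -.358 .29 105.9
```

```text
t 1.27 tcp [ 0.1676 -0.5499  0.3208] ang 106.09 tilt [-0.0002  0.001 ] gap 0.0859 F [ 0.1 -0.2 -0.1] grip 0.0 q [-1.41  0.31  0.26  1.52 -0.   -0.12]
dx 75.7 dy 434.5 dz 30.8 roll 0.19
```

Call:
servo_tool --increments '[{"grip": 0,"x": 6,"y": 20,"z": 0,"roll": 0},{"grip": 0,"x": 6,"y": 34,"z": 0,"roll": 0},{"grip": 0,"x": 6,"y": 34,"z": 0,"roll": 0},{"grip": 0,"x": 6,"y": 34,"z": 0,"roll": 0},{"grip": 0,"x": 6,"y": 34,"z": 0,"roll": 0}]'

```text
clock: 1.68
tcp_pos: [0.3104, -0.4775, 0.321]
orientation: [-0.0, 0.604, 0.797, 0.0]
wrist_force: [0.1, 0.1, 0.7]
finger_gap: 0.0853
grip_force: 0.0
```

Call:
servo_tool --increments '[{"grip": 0,"x": 6,"y": 34,"z": 0,"roll": 0},{"grip": 0,"x": 6,"y": 34,"z": 0,"roll": 0},{"grip": 0,"x": 6,"y": 34,"z": 0,"roll": 0},{"grip": 0,"x": 6,"y": 34,"z": 0,"roll": 0},{"grip": 0,"x": 6,"y": 34,"z": 0,"roll": 0}]'

```text
clock: 2.1
tcp_pos: [0.4659, -0.4017, 0.3211]
orientation: [-0.0, 0.604, 0.797, -0.0]
wrist_force: [1.1, -0.6, 0.3]
finger_gap: 0.0857
grip_force: 0.0
```

Call:
servo_tool --increments '[{"grip": 0,"x": 6,"y": 34,"z": 10,"roll": 0},{"grip": 0,"x": 6,"y": 34,"z": 10,"roll": 0},{"grip": 0,"x": 4,"y": 34,"z": 10,"roll": 0},{"grip": 0,"x": 0,"y": 6,"z": 0,"roll": 0},{"grip": 0,"x": 0,"y": 0,"z": 0,"roll": 0}]'

```text
clock: 2.52
tcp_pos: [0.5656, -0.356, 0.2892]
orientation: [-0.002, 0.602, 0.799, 0.0]
wrist_force: [-0.2, -0.4, -0.7]
finger_gap: 0.0852
grip_force: 0.0
```

```bash
python3 d.py .5647 -.358 .29 105.9; python3 - <<'E'
from workcell import env
import cv2,numpy as np
from crop import tile
a=cv2.cvtColor(env.read_camera("top"),4);b=cv2.cvtColor(env.read_camera("side"),4)
cv2.imwrite('pics/a1.png',np.hstack([tile(a,425,205,100,100),tile(b,345,150,100,100)]))
E
```

```text
t 2.52 tcp [ 0.5656 -0.356   0.2892] ang 106.01 tilt [-0.0023  0.002 ] gap 0.0852 F [-0.2 -0.4 -0.7] grip 0.0 q [-0.68  0.51  0.49  1.55  0.    0.61]
dx -1.7 dy -1.4 dz -0.8 roll 0.11
```

View pics/a1.png

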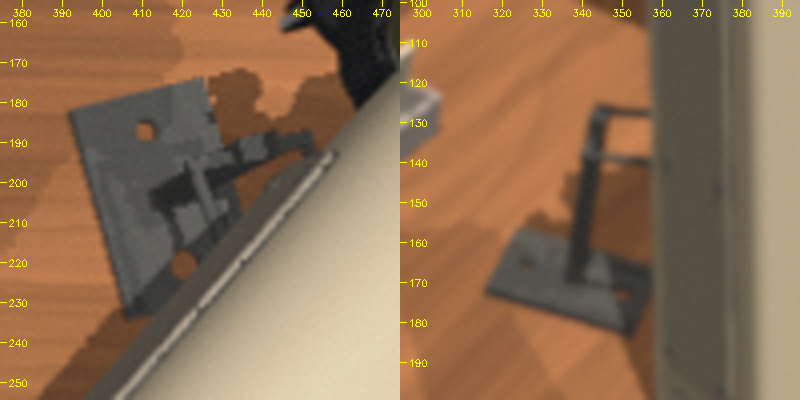

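```bash
python3 - <<'E'
from geo import *
np.set_printoptions(precision=1,suppress=True)
s=[.5656,-.356]
for z in(.195,.289,.343,.4):print(z,proj('top',[*s,z]),proj('side',[*s,z]))
c=np.array([np.cos(.278),np.sin(.278)])
for k in(.05,-.05):print(k,proj('top',[*(s+k*c),.31]),proj('side',[*(s+k*c),.31]))
E
```

```text
0.195 [[438.7 190.9]] [[344.4 128. ]]
0.289 [[453.7 182.7]] [[348.2 103.4]]
0.343 [[463.6 177.2]] [[350.6  88. ]]
0.4 [[475.2 170.8]] [[353.3  70.7]]
0.05 [[450.1 156.7]] [[333.5  93.8]]
-0.05 [[464.8 204.8]] [[365.1 101.5]]
```

Call:
servo_tool --increments '[{"grip": 0,"x": -1.7,"y": -1.4,"z": 24,"roll": 0},{"grip": 0,"x": 0,"y": 0,"z": 30,"roll": 0},{"grip": 0,"x": 0,"y": 0,"z": 30,"roll": 0},{"grip": 0,"x": 0,"y": 0,"z": 25,"roll": 0},{"grip": 0,"x": 0,"y": 0,"z": 15,"roll": 0}]'

```text
clock: 3.03
tcp_pos: [0.5604, -0.3604, 0.1651]
orientation: [-0.001, 0.604, 0.797, -0.0]
wrist_force: [0.3, 0.7, -0.3]
finger_gap: 0.0855
grip_force: 0.0
```

Call:
servo_tool --increments '[{"grip": 0,"x": 0,"y": 0,"z": 0,"roll": 0},{"grip": 0,"x": 0,"y": 0,"z": 0,"roll": 0}]'

```text
clock: 3.2
tcp_pos: [0.5616, -0.3607, 0.1676]
orientation: [-0.0, 0.603, 0.798, -0.0]
wrist_force: [-0.1, -0.7, 0.2]
finger_gap: 0.0855
grip_force: 0.0
```

```bash
python3 d.py .5647 -.358 .165 105.9
```

```text
t 3.2 tcp [ 0.5616 -0.3607  0.1676] ang 105.79 tilt [-0.0009  0.0003] gap 0.0855 F [-0.1 -0.7  0.2] grip 0.0 q [-0.69  0.52  0.2   1.25 -0.    0.6 ]
dx 1.7 dy 3.7 dz 2.6 roll -0.11
```

Call:
servo_tool --increments '[{"grip": 0,"x": 1.7,"y": 3.7,"z": 2,"roll": 0},{"grip": 0,"x": 0,"y": 0,"z": 0,"roll": 0},{"grip": 0.4,"x": 0,"y": 0,"z": 0,"roll": 0},{"grip": 0.6,"x": 0,"y": 0,"z": 0,"roll": 0},{"grip": 0.7,"x": 0,"y": 0,"z": 0,"roll": 0}]' --grip_force 30

```text
clock: 3.62
tcp_pos: [0.5666, -0.3573, 0.1661]
orientation: [0.001, 0.602, 0.798, -0.0]
wrist_force: [-0.4, 0.2, 0.8]
finger_gap: 0.0516
grip_force: 0.0
```

Call:
servo_tool --increments '[{"grip": 0.75,"x": 0,"y": 0,"z": 0,"roll": 0},{"grip": 0.8,"x": 0,"y": 0,"z": 0,"roll": 0},{"grip": 1,"x": 0,"y": 0,"z": 0,"roll": 0},{"grip": 1,"x": 0,"y": 0,"z": 0,"roll": 0},{"grip": 1,"x": 0,"y": 0,"z": 0,"roll": 0}]'

```text
clock: 4.03
tcp_pos: [0.5667, -0.3569, 0.1653]
orientation: [0.0, 0.602, 0.798, 0.0]
wrist_force: [2.8, 0.1, 0.0]
finger_gap: 0.0134
grip_force: 33.1
```

Call:
servo_tool --increments '[{"grip": 1,"x": 0,"y": 0,"z": 0,"roll": 0},{"grip": 1,"x": 0,"y": 0,"z": 0,"roll": 0},{"grip": 1,"x": 0,"y": 0,"z": 0,"roll": 0}]' --grip_force 100

```text
clock: 4.28
tcp_pos: [0.5667, -0.357, 0.1655]
orientation: [0.0, 0.602, 0.798, 0.0]
wrist_force: [2.5, 1.4, -0.1]
finger_gap: 0.0118
grip_force: 98.4
```

```bash
python3 d.py .5647 -.358 .165 105.9
```

```text
t 4.28 tcp [ 0.5667 -0.357   0.1655] ang 105.96 tilt [ 0.001  -0.0001] gap 0.0118 F [ 2.5  1.4 -0.1] grip 98.4276831150055 q [-0.68  0.52  0.2   1.25  0.    0.61]
dx -0.4 dy -2.2 dz 0.5 roll 0.06
```

Call:
servo_tool --increments '[{"grip": 1,"x": 0,"y": 0,"z": -10,"roll": 0},{"grip": 1,"x": 0,"y": 0,"z": -20,"roll": 0},{"grip": 1,"x": 0,"y": 0,"z": -25,"roll": 0},{"grip": 1,"x": 0,"y": 0,"z": -25,"roll": 0},{"grip": 1,"x": 0,"y": 0,"z": -10,"roll": 0}]'

```text
clock: 4.7
tcp_pos: [0.5658, -0.3576, 0.258]
orientation: [0.001, 0.602, 0.798, -0.001]
wrist_force: [1.1, -1.4, -6.4]
finger_gap: 0.0124
grip_force: 98.0
```

Call:
servo_tool --increments '[{"grip": 1,"x": 5,"y": 2,"z": 0,"roll": 0},{"grip": 1,"x": 12,"y": 5,"z": 0,"roll": 1},{"grip": 1,"x": 20,"y": 8.5,"z": 0,"roll": 1},{"grip": 1,"x": 24,"y": 10,"z": 0,"roll": 1},{"grip": 1,"x": 24,"y": 10,"z": 0,"roll": 1}]'

```text
clock: 5.12
tcp_pos: [0.5782, -0.2646, 0.2523]
orientation: [-0.003, 0.631, 0.776, -0.0]
wrist_force: [1.1, 0.0, -7.2]
finger_gap: 0.0126
grip_force: 98.0
```

Call:
servo_tool --increments '[{"grip": 1,"x": 24,"y": 10,"z": 0,"roll": 1},{"grip": 1,"x": 24,"y": 10,"z": 0,"roll": 1},{"grip": 1,"x": 24,"y": 10,"z": 0,"roll": 1},{"grip": 1,"x": 24,"y": 10,"z": 0,"roll": 1},{"grip": 1,"x": 24,"y": 10,"z": 0,"roll": 1}]'

```text
clock: 5.53
tcp_pos: [0.6067, -0.1373, 0.2526]
orientation: [-0.002, 0.663, 0.748, -0.001]
wrist_force: [0.7, -0.2, -7.1]
finger_gap: 0.0119
grip_force: 97.9
```

Call:
servo_tool --increments '[{"grip": 1,"x": 20,"y": 8,"z": 0,"roll": 0},{"grip": 1,"x": 12,"y": 5,"z": 0,"roll": 0},{"grip": 1,"x": 5,"y": 2,"z": 0,"roll": 0},{"grip": 1,"x": 0,"y": 0,"z": 0,"roll": 0},{"grip": 1,"x": 0,"y": 0,"z": 0,"roll": 0}]'

```text
clock: 5.95
tcp_pos: [0.6181, -0.1013, 0.2545]
orientation: [-0.0, 0.663, 0.749, -0.001]
wrist_force: [0.2, 0.2, -6.4]
finger_gap: 0.0124
grip_force: 98.0
```

```bash
python3 d.py .6068 -.0405 .255 96.7
```

```text
t 5.95 tcp [ 0.6181 -0.1013  0.2545] ang 96.94 tilt [-0.0016 -0.0008] gap 0.0124 F [ 0.2  0.2 -6.4] grip 97.99143075942993 q [-0.29  0.41  0.25  1.41 -0.    1.16]
dx 61.7 dy -4.1 dz -0.5 roll 0.24
```

Call:
servo_tool --increments '[{"grip": 1,"x": 12,"y": -1,"z": 0,"roll": 0},{"grip": 1,"x": 20,"y": -1,"z": 0,"roll": 0.2},{"grip": 1,"x": 20,"y": -1,"z": 0,"roll": 0},{"grip": 1,"x": 10,"y": -1,"z": 0,"roll": 0},{"grip": 1,"x": 0,"y": 0,"z": 0,"roll": 0}]'

```text
clock: 6.37
tcp_pos: [0.6063, -0.0382, 0.2555]
orientation: [-0.001, 0.664, 0.748, 0.0]
wrist_force: [-0.6, -1.0, -6.5]
finger_gap: 0.0128
grip_force: 98.0
```

Call:
servo_tool --increments '[{"grip": 1,"x": 0,"y": 0,"z": 10,"roll": 0},{"grip": 1,"x": 0,"y": 0,"z": 10,"roll": 0},{"grip": 1,"x": 0,"y": 0,"z": 0,"roll": 0},{"grip": 1,"x": 0,"y": 0,"z": 0,"roll": 0}]'

```text
clock: 6.7
tcp_pos: [0.6063, -0.0404, 0.2335]
orientation: [-0.001, 0.665, 0.747, -0.001]
wrist_force: [0.3, -0.7, -7.6]
finger_gap: 0.0123
grip_force: 98.1
```

```bash
python3 d.py .6068 -.0405 .255 96.7; python3 - <<'E'
from workcell import env
import cv2,numpy as np
from crop import tile
a=cv2.cvtColor(env.read_camera("top"),4);b=cv2.cvtColor(env.read_camera("side"),4)
g=lambda i:np.clip(((i/255.)**.5*255),0,255).astype('uint8')
cv2.imwrite('pics/a2.png',np.hstack([tile(g(a),300,185,100,110),tile(g(b),280,200,100,110)]))
E
```

```text
t 6.7 tcp [ 0.6063 -0.0404  0.2335] ang 96.67 tilt [-0.0033  0.0002] gap 0.0123 F [ 0.3 -0.7 -7.6] grip 98.07312369346619 q [-0.2   0.38  0.15  1.34 -0.    1.26]
dx -0.1 dy 0.5 dz -21.5 roll -0.03
```

View pics/a2.png

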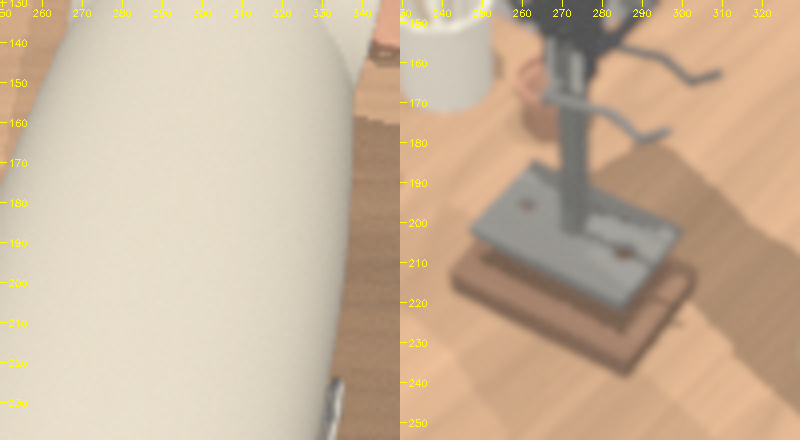

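```bash
cat > sideonly.py <<'E'
from geo import *
np.set_printoptions(precision=4,suppress=True)
def f(L,px,o,z,p0):
    px=(np.array(px)+.5)/4-.5+o
    r=lambda v:(proj('side',world([v[0],v[1],z,v[2]],L))-px).ravel()
    s=least_squares(r,p0,loss='soft_l1');print(s.x,s.fun.reshape(-1,2).T);return s.x
f([(.07,-.045,.01),(-.07,-.045,.01),(-.07,.045,.01),(.07,.045,.01),(.045,0,.01),(-.045,0,.01)],[(140,160),(283,232),(222,303),(70,232),(127,205),(223,252)],(230,145),.068,[.6,-.04,.1])
f([(.085,-.055,.0),(-.085,-.055,0),(-.085,.055,0),(.085,.055,0)],[(145,73),(317,155),(247,248),(71,160)],(225,174),.03,[.6,-.04,.1])
f([(.085,-.055,.0),(-.085,-.055,0),(-.085,.055,0),(.085,.055,0),(.045,0,.022),(-.045,0,.022)],[(145,73),(317,155),(247,248),(71,160),(145,109),(240,150)],(225,174),.03,[.6,-.04,.1])
E
python3 sideonly.py
```

```text
[ 0.6039 -0.0419  0.1058] [[-1.1867  0.2969 -0.1865 -0.2965  0.4182  0.6356]
 [-0.2981 -0.421   0.791  -0.8745  0.1951  0.4156]]
[ 0.6039 -0.0377  0.1247] [[-0.3675  0.9451  0.4276 -1.2088]
 [-0.1784  0.1405  0.3936 -0.5889]]
[ 0.6057 -0.0391  0.1211] [[-0.3935  0.764   0.144  -1.3129  0.0497  0.3483]
 [-0.7113 -0.3202 -0.1726 -1.2274  1.0805  2.485 ]]
```

Call:
servo_tool --increments '[{"grip": 1,"x": 1,"y": 0,"z": 8,"roll": -0.3},{"grip": 1,"x": 0,"y": 0,"z": 8,"roll": 0},{"grip": 1,"x": 0,"y": 0,"z": 0,"roll": 0},{"grip": 1,"x": 0,"y": 0,"z": 0,"roll": 0}]'

```text
clock: 7.13
tcp_pos: [0.6063, -0.0384, 0.2182]
orientation: [-0.001, 0.662, 0.749, -0.001]
wrist_force: [-0.2, -0.3, -6.1]
finger_gap: 0.0123
grip_force: 98.1
```

Call:
servo_tool --increments '[{"grip": 1,"x": 0,"y": 0,"z": 3,"roll": 0},{"grip": 1,"x": 0,"y": 0,"z": 2,"roll": 0},{"grip": 1,"x": 0,"y": 0,"z": 0,"roll": 0},{"grip": 1,"x": 0,"y": 0,"z": 0,"roll": 0}]'

```text
clock: 7.47
tcp_pos: [0.607, -0.0386, 0.2142]
orientation: [-0.0, 0.662, 0.749, -0.0]
wrist_force: [-0.5, -0.2, -7.0]
finger_gap: 0.0125
grip_force: 98.0
```

```bash
python3 d.py .6065 -.0395 .1955 97; python3 -c "
from workcell import env;print(env.get_state()['ft_torque'])"
```

```text
t 7.47 tcp [ 0.607  -0.0386  0.2142] ang 97.05 tilt [-0.0001 -0.0001] gap 0.0125 F [-0.5 -0.2 -7. ] grip 97.96366810798645 q [-0.2   0.38  0.11  1.29 -0.    1.25]
dx -0.9 dy -0.6 dz 18.7 roll 0.05
[-0.01235395 -0.01434952 -0.01152309]
```

Call:
servo_tool --increments '[{"grip": 1,"x": 0,"y": 0,"z": 2,"roll": 0},{"grip": 1,"x": 0,"y": 0,"z": 2,"roll": 0},{"grip": 1,"x": 0,"y": 0,"z": 0,"roll": 0}]'

```text
clock: 7.72
tcp_pos: [0.6069, -0.0386, 0.2098]
orientation: [-0.0, 0.662, 0.749, -0.0]
wrist_force: [0.4, 0.5, -6.8]
finger_gap: 0.0124
grip_force: 98.0
```

Call:
servo_tool --increments '[{"grip": 1,"x": 0,"y": 0,"z": 2,"roll": 0},{"grip": 1,"x": 0,"y": 0,"z": 0,"roll": 0},{"grip": 1,"x": 0,"y": 0,"z": 0,"roll": 0}]'

```text
clock: 7.97
tcp_pos: [0.607, -0.0386, 0.2081]
orientation: [-0.0, 0.662, 0.749, -0.0]
wrist_force: [-0.8, 1.0, -7.2]
finger_gap: 0.0123
grip_force: 98.0
```

```bash
python3 d.py .6065 -.0395 .1955 97; python3 -c "
from workcell import env;print(env.get_state()['ft_torque'])"
```

```text
t 7.97 tcp [ 0.607  -0.0386  0.2081] ang 97.05 tilt [-0.0003 -0.    ] gap 0.0123 F [-0.8  1.  -7.2] grip 97.96641826629639 q [-0.2   0.39  0.09  1.28 -0.    1.25]
dx -0.9 dy -0.6 dz 12.6 roll 0.05
[0.05057814 0.01919105 0.01602178]
```

Call:
servo_tool --increments '[{"grip": 1,"x": 0,"y": 0,"z": 3,"roll": 0},{"grip": 1,"x": 0,"y": 0,"z": 3,"roll": 0},{"grip": 1,"x": 0,"y": 0,"z": 3,"roll": 0},{"grip": 1,"x": 0,"y": 0,"z": 1,"roll": 0},{"grip": 1,"x": 0,"y": 0,"z": 0,"roll": 0}]'

```text
clock: 8.38
tcp_pos: [0.6067, -0.0385, 0.1976]
orientation: [-0.0, 0.662, 0.749, -0.0]
wrist_force: [0.6, -0.4, -8.6]
finger_gap: 0.0125
grip_force: 98.0
```

Call:
servo_tool --increments '[{"grip": 1,"x": 0,"y": 0,"z": 1,"roll": 0},{"grip": 1,"x": 0,"y": 0,"z": 1,"roll": 0},{"grip": 1,"x": 0,"y": 0,"z": 0,"roll": 0},{"grip": 1,"x": 0,"y": 0,"z": 0,"roll": 0}]'

```text
clock: 8.72
tcp_pos: [0.6071, -0.0386, 0.1963]
orientation: [0.0, 0.662, 0.749, -0.0]
wrist_force: [-0.8, -0.2, -7.8]
finger_gap: 0.0126
grip_force: 98.0
```

```bash
python3 d.py .6065 -.0395 .1955 97; python3 -c "
from workcell import env;print(env.get_state()['ft_torque'])"
```

```text
t 8.72 tcp [ 0.6071 -0.0386  0.1963] ang 97.05 tilt [ 0.     -0.0001] gap 0.0126 F [-0.8 -0.2 -7.8] grip 98.01661849021912 q [-0.2   0.39  0.07  1.25 -0.    1.25]
dx -0.8 dy -0.7 dz 0.8 roll 0.05
[ 0.06842432 -0.02624273  0.03050151]
```

Call:
servo_tool --increments '[{"grip": 1,"x": 0,"y": 0,"z": 0.7,"roll": 0},{"grip": 1,"x": 0,"y": 0,"z": 0,"roll": 0},{"grip": 1,"x": 0,"y": 0,"z": 0,"roll": 0}]' --grip_force 40

```text
clock: 8.97
tcp_pos: [0.6071, -0.0386, 0.1956]
orientation: [0.0, 0.662, 0.749, -0.0]
wrist_force: [-0.6, 0.2, -8.1]
finger_gap: 0.0123
grip_force: 98.0
```

Call:
servo_tool --increments '[{"grip": 0.7,"x": 0,"y": 0,"z": 0,"roll": 0},{"grip": 0.4,"x": 0,"y": 0,"z": 0,"roll": 0},{"grip": 0.2,"x": 0,"y": 0,"z": 0,"roll": 0},{"grip": 0,"x": 0,"y": 0,"z": 0,"roll": 0},{"grip": 0,"x": 0,"y": 0,"z": 0,"roll": 0}]'

```text
clock: 9.38
tcp_pos: [0.6075, -0.0387, 0.1964]
orientation: [0.001, 0.662, 0.749, 0.0]
wrist_force: [-0.8, -0.1, -0.4]
finger_gap: 0.072
grip_force: 0.0
```

Call:
servo_tool --increments '[{"grip": 0,"x": 0,"y": 0,"z": 0,"roll": 0},{"grip": 0,"x": 0,"y": 0,"z": -10,"roll": 0},{"grip": 0,"x": 0,"y": 0,"z": -30,"roll": 0},{"grip": 0,"x": 0,"y": 0,"z": -40,"roll": 0},{"grip": 0,"x": 0,"y": 0,"z": -40,"roll": 0}]'

```text
clock: 9.8
tcp_pos: [0.6062, -0.0384, 0.3168]
orientation: [-0.001, 0.662, 0.749, -0.001]
wrist_force: [1.8, -0.7, 0.7]
finger_gap: 0.0853
grip_force: 0.0
```

```bash
python3 d.py
```

```text
t 9.8 tcp [ 0.6062 -0.0384  0.3168] ang 97.05 tilt [-0.0019  0.0003] gap 0.0853 F [ 1.8 -0.7  0.7] grip 0.0 q [-0.2   0.38  0.35  1.54 -0.    1.25]
```

The stand seated with no noticeable side force: the TCP stopped at z = 0.1956 against 0.1955 expected. Moving over to the pail handle.

Call:
servo_tool --increments '[{"grip": 0.3,"x": 15,"y": -3,"z": 0,"roll": 0},{"grip": 0.3,"x": 30,"y": -6,"z": 0,"roll": 0},{"grip": 0.3,"x": 30,"y": -6,"z": 0,"roll": 0},{"grip": 0.3,"x": 30,"y": -6,"z": 0,"roll": 0},{"grip": 0.3,"x": 30,"y": -6,"z": 0,"roll": 0}]'

```text
clock: 10.22
tcp_pos: [0.5633, 0.0931, 0.3166]
orientation: [0.0, 0.663, 0.749, 0.0]
wrist_force: [-0.1, 0.9, -0.6]
finger_gap: 0.0598
grip_force: 0.0
```

Call:
servo_tool --increments '[{"grip": 0.3,"x": 30,"y": -6,"z": 0,"roll": 0},{"grip": 0.3,"x": 30,"y": -6,"z": 0,"roll": 0},{"grip": 0.3,"x": 30,"y": -6,"z": 0,"roll": 0},{"grip": 0.3,"x": 30,"y": -6,"z": 0,"roll": 0},{"grip": 0.3,"x": 30,"y": -6,"z": 0,"roll": 0}]'

```text
clock: 10.63
tcp_pos: [0.5149, 0.2386, 0.3166]
orientation: [0.0, 0.662, 0.749, 0.0]
wrist_force: [1.2, -0.1, 0.3]
finger_gap: 0.0597
grip_force: 0.0
```

Call:
servo_tool --increments '[{"grip": 0.3,"x": 30,"y": -6,"z": 0,"roll": -4},{"grip": 0.3,"x": 30,"y": -6,"z": 0,"roll": -4},{"grip": 0.3,"x": 12,"y": -2,"z": 0,"roll": -4.5},{"grip": 0.3,"x": 0,"y": 0,"z": 0,"roll": 0},{"grip": 0.3,"x": 0,"y": 0,"z": 0,"roll": 0}]'

```text
clock: 11.05
tcp_pos: [0.4889, 0.3063, 0.3161]
orientation: [0.0, 0.577, 0.817, 0.0]
wrist_force: [-0.3, -0.4, 0.1]
finger_gap: 0.0597
grip_force: 0.0
```

```bash
python3 d.py .4932 .3073 .2 109.5; python3 - <<'E'
from workcell import env
import cv2,numpy as np
from crop import tile
a=cv2.cvtColor(env.read_camera("top"),4);b=cv2.cvtColor(env.read_camera("side"),4)
g=lambda i:np.clip(((i/255.)**.6*255),0,255).astype('uint8')
cv2.imwrite('pics/a3.png',np.vstack([np.hstack([tile(g(a),300,170,100,75),tile(g(a),147,208)]),np.hstack([tile(g(b),280,190,100,75),tile(g(b),215,285)])]))
E
```

```text
t 11.05 tcp [0.4889 0.3063 0.3161] ang 109.57 tilt [ 0.0008 -0.0002] gap 0.0597 F [-0.3 -0.4  0.1] grip 0.0 q [ 0.42  0.31  0.25  1.51 -0.    1.65]
dx -0.5 dy 4.4 dz 116.1 roll 0.07
```

View pics/a3.png

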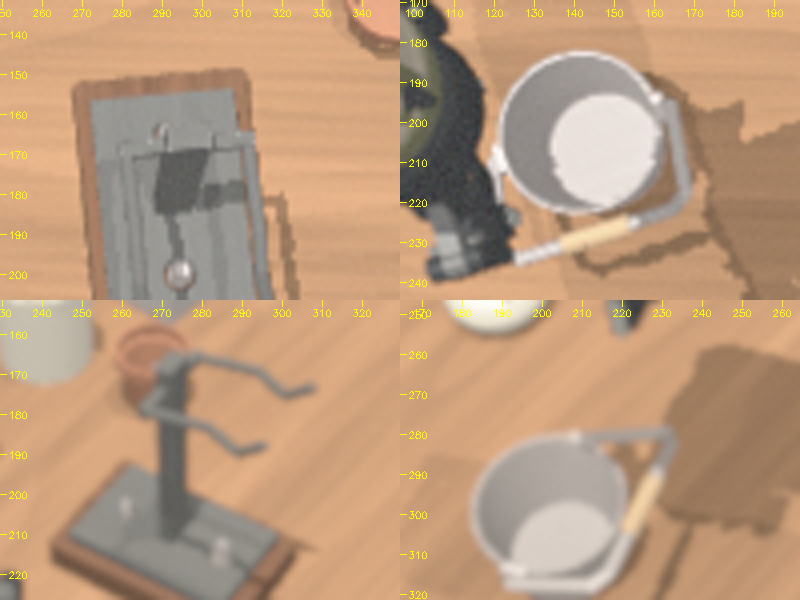

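The stand is seated: both pegs show through the foot, at top-view pixels (290,164) and (294,199), and the foot sits parallel on the base. The pail has not moved. I will lower the open fingers to straddle the folded bar.

Call:
servo_tool --increments '[{"grip": 0.3,"x": -0.5,"y": 2,"z": 20,"roll": 0},{"grip": 0.3,"x": 0,"y": 2,"z": 35,"roll": 0},{"grip": 0.3,"x": 0,"y": 0,"z": 35,"roll": 0},{"grip": 0.3,"x": 0,"y": 0,"z": 30,"roll": 0},{"grip": 0.3,"x": 0,"y": 0,"z": 20,"roll": 0}]'

```text
clock: 11.57
tcp_pos: [0.4925, 0.3045, 0.1725]
orientation: [-0.001, 0.578, 0.816, -0.002]
wrist_force: [-0.5, -0.2, -0.9]
finger_gap: 0.0597
grip_force: 0.0
```

Call:
servo_tool --increments '[{"grip": 0.3,"x": 0,"y": 0,"z": 20,"roll": 0},{"grip": 0.3,"x": 0,"y": 0,"z": 20,"roll": 0},{"grip": 0.3,"x": 0,"y": 0,"z": 20,"roll": 0},{"grip": 0.3,"x": 0,"y": 0,"z": 15,"roll": 0},{"grip": 0.3,"x": 0,"y": 0,"z": 10,"roll": 0}]'

```text
clock: 11.98
tcp_pos: [0.493, 0.3048, 0.0888]
orientation: [-0.0, 0.578, 0.816, -0.001]
wrist_force: [0.1, 0.2, -0.7]
finger_gap: 0.0597
grip_force: 0.0
```

```bash
python3 d.py .5405 .324 .130 109.5
```

```text
t 11.98 tcp [0.493  0.3048 0.0888] ang 109.36 tilt [-0.002  -0.0012] gap 0.0597 F [ 0.1  0.2 -0.7] grip 0.0 q [ 0.42  0.4  -0.18  0.99 -0.    1.65]
dx 2.3 dy 51.2 dz -41.2 roll -0.14
```

Call:
servo_tool --increments '[{"grip": 0.3,"x": 2,"y": 5,"z": -1,"roll": 0},{"grip": 0.3,"x": 0,"y": 6,"z": -6,"roll": 0},{"grip": 0.3,"x": 0,"y": 6,"z": -7,"roll": 0},{"grip": 0.3,"x": 0,"y": 6,"z": -6,"roll": 0},{"grip": 0.3,"x": 0,"y": 6,"z": -5,"roll": 0}]'

```text
clock: 12.4
tcp_pos: [0.522, 0.3187, 0.1182]
orientation: [0.001, 0.577, 0.817, 0.002]
wrist_force: [-0.7, -0.9, -0.9]
finger_gap: 0.0596
grip_force: 0.1
```

Call:
servo_tool --increments '[{"grip": 0.3,"x": 0,"y": 6,"z": -5,"roll": 0},{"grip": 0.3,"x": 0,"y": 6,"z": -4,"roll": 0},{"grip": 0.3,"x": 0,"y": 6,"z": -4,"roll": 0},{"grip": 0.3,"x": 0,"y": 4,"z": -3,"roll": 0},{"grip": 0.3,"x": 0,"y": 0,"z": 0,"roll": 0}]'

```text
clock: 12.82
tcp_pos: [0.5419, 0.326, 0.1323]
orientation: [0.001, 0.577, 0.817, 0.001]
wrist_force: [0.8, 0.6, 0.5]
finger_gap: 0.0595
grip_force: 0.0
```

```bash
python3 d.py .5405 .324 .130 109.5; python3 - <<'E'
from workcell import env
import cv2,numpy as np
from crop import tile
a=cv2.cvtColor(env.read_camera("top"),4);b=cv2.cvtColor(env.read_camera("side"),4)
g=lambda i:np.clip(((i/255.)**.6*255),0,255).astype('uint8')
cv2.imwrite('pics/a4.png',np.hstack([tile(g(a),140,200,100,100),tile(g(b),210,285,100,100)]))
E
```

```text
t 12.82 tcp [0.5419 0.326  0.1323] ang 109.54 tilt [0.0017 0.0007] gap 0.0595 F [0.8 0.6 0.5] grip 0.0 q [ 0.41  0.46  0.03  1.13 -0.    1.64]
dx -1.4 dy -2.0 dz 2.3 roll 0.04
```

View pics/a4.png

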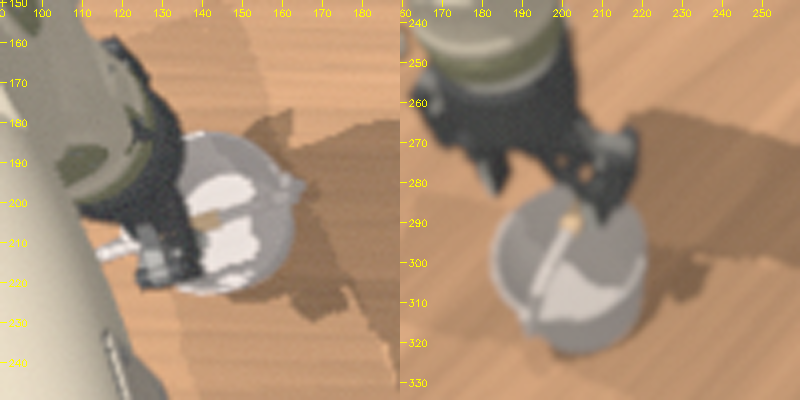

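The handle has swung up between the fingers, with the sleeve at about (142,204) in the top view, and the pail still stands in place. Closing on the sleeve.

Call:
servo_tool --increments '[{"grip": 0.4,"x": -1,"y": -1,"z": 2,"roll": 0},{"grip": 0.5,"x": 0,"y": 0,"z": 0,"roll": 0},{"grip": 0.6,"x": 0,"y": 0,"z": 0,"roll": 0},{"grip": 0.7,"x": 0,"y": 0,"z": 0,"roll": 0},{"grip": 0.8,"x": 0,"y": 0,"z": 0,"roll": 0}]' --grip_force 50

```text
clock: 13.33
tcp_pos: [0.5397, 0.3241, 0.1295]
orientation: [-0.0, 0.577, 0.817, -0.0]
wrist_force: [-0.0, -0.4, 0.7]
finger_gap: 0.0173
grip_force: 0.1
```

Call:
servo_tool --increments '[{"grip": 0.9,"x": 0,"y": 0,"z": 0,"roll": 0},{"grip": 1,"x": 0,"y": 0,"z": 0,"roll": 0},{"grip": 1,"x": 0,"y": 0,"z": 0,"roll": 0},{"grip": 1,"x": 0,"y": 0,"z": 0,"roll": 0},{"grip": 1,"x": 0,"y": 0,"z": 0,"roll": 0}]'

```text
clock: 13.75
tcp_pos: [0.54, 0.3243, 0.1297]
orientation: [0.0, 0.577, 0.817, 0.0]
wrist_force: [0.2, 0.5, 0.7]
finger_gap: 0.0106
grip_force: 48.7
```

```bash
python3 d.py .5405 .324 .130 109.5
```

```text
t 13.75 tcp [0.54   0.3243 0.1297] ang 109.55 tilt [0.0003 0.    ] gap 0.0106 F [0.2 0.5 0.7] grip 48.71663689613342 q [ 0.41  0.46  0.02  1.12 -0.    1.64]
dx -0.4 dy 0.3 dz -0.3 roll 0.05
```

Next I lift the pail, turn it to the stand's yaw, and carry it to the -x side of the hooks.

Call:
servo_tool --increments '[{"grip": 1,"x": 0,"y": 0,"z": -10,"roll": 0},{"grip": 1,"x": 0,"y": 0,"z": -25,"roll": 0},{"grip": 1,"x": 0,"y": 0,"z": -30,"roll": 0},{"grip": 1,"x": 0,"y": 0,"z": -30,"roll": 0},{"grip": 1,"x": 0,"y": 0,"z": -30,"roll": 0}]' --grip_force 80

```text
clock: 14.17
tcp_pos: [0.5393, 0.3239, 0.2557]
orientation: [-0.0, 0.577, 0.817, -0.001]
wrist_force: [1.1, 0.1, -2.9]
finger_gap: 0.0096
grip_force: 78.2
```

Call:
servo_tool --increments '[{"grip": 1,"x": 0,"y": 0,"z": -5,"roll": 2.5},{"grip": 1,"x": 0,"y": 0,"z": 0,"roll": 2.5},{"grip": 1,"x": 0,"y": 0,"z": 0,"roll": 2.5},{"grip": 1,"x": 0,"y": 0,"z": 0,"roll": 2.5},{"grip": 1,"x": 0,"y": 0,"z": 0,"roll": 2.5}]'

```text
clock: 14.58
tcp_pos: [0.5397, 0.324, 0.2596]
orientation: [-0.0, 0.663, 0.748, -0.0]
wrist_force: [0.4, -0.9, -2.8]
finger_gap: 0.0094
grip_force: 78.2
```

Call:
servo_tool --increments '[{"grip": 1,"x": -10,"y": -3,"z": 0,"roll": 0},{"grip": 1,"x": -18,"y": -6,"z": 0,"roll": 0},{"grip": 1,"x": -20,"y": -8,"z": 0,"roll": 0},{"grip": 1,"x": -20,"y": -8,"z": 0,"roll": 0},{"grip": 1,"x": -20,"y": -8,"z": 0,"roll": 0}]'

```text
clock: 15.0
tcp_pos: [0.5171, 0.2313, 0.2594]
orientation: [-0.0, 0.662, 0.75, -0.001]
wrist_force: [-0.7, -0.2, -2.3]
finger_gap: 0.0098
grip_force: 78.2
```

Call:
servo_tool --increments '[{"grip": 1,"x": -20,"y": -8,"z": 0,"roll": 0},{"grip": 1,"x": -20,"y": -8,"z": 0,"roll": 0},{"grip": 1,"x": -20,"y": -8,"z": 0,"roll": 0},{"grip": 1,"x": -20,"y": -8,"z": 0,"roll": 0},{"grip": 1,"x": -20,"y": -8,"z": 0,"roll": 0}]'

```text
clock: 15.42
tcp_pos: [0.4894, 0.1271, 0.2597]
orientation: [-0.0, 0.662, 0.75, -0.0]
wrist_force: [-0.1, -0.3, -2.9]
finger_gap: 0.009
grip_force: 78.2
```

Call:
servo_tool --increments '[{"grip": 1,"x": -20,"y": -8,"z": 0,"roll": 0},{"grip": 1,"x": -20,"y": -8,"z": 0,"roll": 0},{"grip": 1,"x": -20,"y": -8,"z": 0,"roll": 0},{"grip": 1,"x": -20,"y": -8,"z": 0,"roll": 0},{"grip": 1,"x": -20,"y": -6,"z": 0,"roll": 0}]'

```text
clock: 15.83
tcp_pos: [0.4637, 0.0234, 0.2598]
orientation: [-0.0, 0.662, 0.75, -0.0]
wrist_force: [0.3, 0.1, -3.7]
finger_gap: 0.0094
grip_force: 78.2
```

Call:
servo_tool --increments '[{"grip": 1,"x": -20,"y": -4,"z": 0,"roll": 0},{"grip": 1,"x": -20,"y": -2,"z": 0,"roll": 0},{"grip": 1,"x": -15,"y": 0,"z": 0,"roll": 0},{"grip": 1,"x": -6,"y": 0,"z": 0,"roll": 0},{"grip": 1,"x": 0,"y": 0,"z": 0,"roll": 0}]'

```text
clock: 16.25
tcp_pos: [0.4663, -0.0378, 0.2596]
orientation: [0.0, 0.663, 0.749, -0.0]
wrist_force: [1.0, -0.6, -4.0]
finger_gap: 0.0095
grip_force: 78.2
```

```bash
python3 d.py .4584 -.057 .2197 97
```

```text
t 16.25 tcp [ 0.4663 -0.0378  0.2596] ang 96.95 tilt [-0.0001 -0.0004] gap 0.0095 F [ 1.  -0.6 -4. ] grip 78.19074153900146 q [-0.25  0.1  -0.16  1.32 -0.    1.2 ]
dx -18.1 dy -10.2 dz 39.9 roll -0.05
```

Call:
servo_tool --increments '[{"grip": 1,"x": -6,"y": 0,"z": 8,"roll": 0},{"grip": 1,"x": -7,"y": 0,"z": 12,"roll": 0},{"grip": 1,"x": -5,"y": 0,"z": 12,"roll": 0},{"grip": 1,"x": 0,"y": 0,"z": 8,"roll": 0},{"grip": 1,"x": 0,"y": 0,"z": 0,"roll": 0}]'

```text
clock: 16.67
tcp_pos: [0.4674, -0.0535, 0.2173]
orientation: [-0.002, 0.662, 0.749, -0.001]
wrist_force: [0.1, -0.2, -3.0]
finger_gap: 0.0093
grip_force: 78.2
```

Call:
servo_tool --increments '[{"grip": 1,"x": 0,"y": 0,"z": 0,"roll": 0},{"grip": 1,"x": 0,"y": 0,"z": 0,"roll": 0},{"grip": 1,"x": 0,"y": 0,"z": 0,"roll": 0}]'

```text
clock: 16.92
tcp_pos: [0.4692, -0.054, 0.2203]
orientation: [0.001, 0.662, 0.75, 0.0]
wrist_force: [-0.3, 0.1, -2.4]
finger_gap: 0.0093
grip_force: 78.2
```

```bash
python3 d.py .5329 -.0478 .2197 97; python3 - <<'E'
from workcell import env
import cv2,numpy as np
from crop import tile
a=cv2.cvtColor(env.read_camera("top"),4);b=cv2.cvtColor(env.read_camera("side"),4)
g=lambda i:np.clip(((i/255.)**.6*255),0,255).astype('uint8')
cv2.imwrite('pics/a5.png',np.hstack([tile(g(a),300,190,100,110),tile(g(b),290,190,100,110)]))
E
```

```text
t 16.92 tcp [ 0.4692 -0.054   0.2203] ang 97.1 tilt [ 0.0011 -0.0003] gap 0.0093 F [-0.3  0.1 -2.4] grip 78.19388151168823 q [-0.28  0.12 -0.23  1.22 -0.    1.16]
dx -1.6 dy 64.0 dz 0.6 roll 0.1
```

View pics/a5.png

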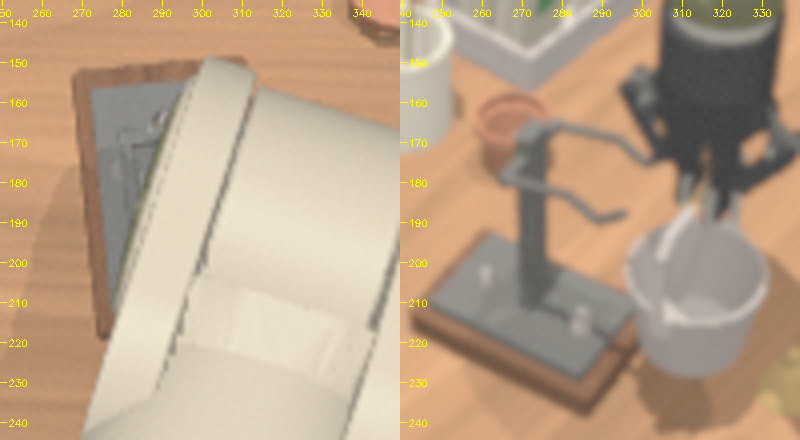

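The side view shows the pail hanging upright on the robot's side of the hooks, with the bar above tip height and the rim below it. Moving in along +y of the tool.

Call:
servo_tool --increments '[{"grip": 1,"x": -1.6,"y": 3,"z": 0,"roll": 0},{"grip": 1,"x": 0,"y": 5,"z": 0,"roll": 0},{"grip": 1,"x": 0,"y": 5,"z": 0,"roll": 0},{"grip": 1,"x": 0,"y": 5,"z": 0,"roll": 0},{"grip": 1,"x": 0,"y": 5,"z": 0,"roll": 0}]'

```text
clock: 17.43
tcp_pos: [0.4926, -0.0531, 0.2195]
orientation: [0.0, 0.662, 0.749, -0.0]
wrist_force: [-0.8, -0.5, -2.8]
finger_gap: 0.0091
grip_force: 78.2
```

Call:
servo_tool --increments '[{"grip": 1,"x": 0,"y": 5,"z": 0,"roll": 0},{"grip": 1,"x": 0,"y": 5,"z": 0,"roll": 0},{"grip": 1,"x": 0,"y": 5,"z": 0,"roll": 0},{"grip": 1,"x": 0,"y": 5,"z": 0,"roll": 0},{"grip": 1,"x": 0,"y": 5,"z": 0,"roll": 0}]'

```text
clock: 17.85
tcp_pos: [0.5173, -0.05, 0.2195]
orientation: [0.0, 0.662, 0.749, -0.0]
wrist_force: [-0.5, -0.0, -2.2]
finger_gap: 0.0094
grip_force: 78.2
```

Call:
servo_tool --increments '[{"grip": 1,"x": 0,"y": 5,"z": 0,"roll": 0},{"grip": 1,"x": 0,"y": 5,"z": 0,"roll": 0},{"grip": 1,"x": 0,"y": 4,"z": 0,"roll": 0},{"grip": 1,"x": 0,"y": 2,"z": 0,"roll": 0},{"grip": 1,"x": 0,"y": 0,"z": 0,"roll": 0}]'

```text
clock: 18.27
tcp_pos: [0.533, -0.0481, 0.2195]
orientation: [0.0, 0.662, 0.749, -0.0]
wrist_force: [-0.4, -0.5, -2.8]
finger_gap: 0.0096
grip_force: 78.2
```

Call:
servo_tool --increments '[{"grip": 1,"x": 0,"y": 0,"z": 0,"roll": 0},{"grip": 1,"x": 0,"y": 0,"z": 0,"roll": 0}]'

```text
clock: 18.43
tcp_pos: [0.5324, -0.0481, 0.2196]
orientation: [-0.0, 0.662, 0.749, -0.0]
wrist_force: [0.7, -0.2, -2.5]
finger_gap: 0.0096
grip_force: 78.2
```

```bash
python3 d.py .5329 -.0478 .1917 97
```

```text
t 18.43 tcp [ 0.5324 -0.0481  0.2196] ang 97.05 tilt [-0.0001 -0.    ] gap 0.0096 F [ 0.7 -0.2 -2.5] grip 78.20261478424072 q [-0.24  0.24 -0.08  1.25 -0.    1.21]
dx 0.2 dy 0.5 dz 27.9 roll 0.05
```

Call:
servo_tool --increments '[{"grip": 1,"x": 0,"y": 0.5,"z": 4,"roll": 0},{"grip": 1,"x": 0,"y": 0,"z": 6,"roll": 0},{"grip": 1,"x": 0,"y": 0,"z": 6,"roll": 0},{"grip": 1,"x": 0,"y": 0,"z": 4,"roll": 0},{"grip": 1,"x": 0,"y": 0,"z": 3,"roll": 0}]'

```text
clock: 18.85
tcp_pos: [0.5325, -0.048, 0.1955]
orientation: [-0.001, 0.662, 0.749, -0.0]
wrist_force: [-0.2, -0.4, -2.7]
finger_gap: 0.0093
grip_force: 78.2
```

Call:
servo_tool --increments '[{"grip": 1,"x": 0,"y": 0,"z": 2,"roll": 0},{"grip": 1,"x": 0,"y": 0,"z": 0,"roll": 0},{"grip": 1,"x": 0,"y": 0,"z": 0,"roll": 0}]'

```text
clock: 19.1
tcp_pos: [0.5331, -0.0481, 0.1946]
orientation: [0.0, 0.662, 0.749, -0.0]
wrist_force: [-0.2, 0.3, -2.3]
finger_gap: 0.0092
grip_force: 78.2
```

Call:
servo_tool --increments '[{"grip": 1,"x": 0,"y": 0,"z": 1,"roll": 0},{"grip": 1,"x": 0,"y": 0,"z": 1,"roll": 0},{"grip": 1,"x": 0,"y": 0,"z": 0,"roll": 0}]'

```text
clock: 19.35
tcp_pos: [0.534, -0.0481, 0.1932]
orientation: [0.001, 0.662, 0.749, 0.001]
wrist_force: [1.9, 0.0, -0.1]
finger_gap: 0.0093
grip_force: 78.5
```

```bash
python3 d.py .5329 -.0478 .1917 97
```

```text
t 19.35 tcp [ 0.534  -0.0481  0.1932] ang 97.05 tilt [ 0.0023 -0.0003] gap 0.0093 F [ 1.9  0.  -0.1] grip 78.52492690086365 q [-0.24  0.25 -0.13  1.19  0.    1.21]
dx 0.5 dy -1.0 dz 1.5 roll 0.05
```

Call:
servo_tool --increments '[{"grip": 1,"x": 0,"y": 1,"z": 0,"roll": 0},{"grip": 1,"x": 0,"y": 0,"z": 0.5,"roll": 0},{"grip": 1,"x": 0,"y": 0,"z": 0,"roll": 0},{"grip": 1,"x": 0,"y": 0,"z": 0,"roll": 0}]' --grip_force 20

```text
clock: 19.68
tcp_pos: [0.5342, -0.0481, 0.1929]
orientation: [0.001, 0.662, 0.749, 0.0]
wrist_force: [-1.4, 1.5, 5.7]
finger_gap: 0.0095
grip_force: 79.3
```

```bash
python3 d.py .5329 -.0478 .1917 97
```

```text
t 19.68 tcp [ 0.5342 -0.0481  0.1929] ang 97.05 tilt [ 0.001  -0.0006] gap 0.0095 F [-1.4  1.5  5.7] grip 79.25481677055359 q [-0.24  0.25 -0.13  1.19 -0.    1.21]
dx 0.4 dy -1.3 dz 1.2 roll 0.05
```

Force has risen to +5.7 N upward, so the bar now rests in the hooks. Releasing.

Call:
servo_tool --increments '[{"grip": 0.85,"x": 0,"y": 0,"z": 0,"roll": 0},{"grip": 0.8,"x": 0,"y": 0,"z": 0,"roll": 0},{"grip": 0.75,"x": 0,"y": 0,"z": 0,"roll": 0},{"grip": 0.7,"x": 0,"y": 0,"z": 0,"roll": 0},{"grip": 0.6,"x": 0,"y": 0,"z": 0,"roll": 0}]'

```text
clock: 20.1
tcp_pos: [0.5339, -0.0479, 0.1918]
orientation: [-0.0, 0.662, 0.749, -0.0]
wrist_force: [-0.7, 0.1, 0.3]
finger_gap: 0.0337
grip_force: 0.0
```

Call:
servo_tool --increments '[{"grip": 0.55,"x": 0,"y": 0,"z": 0,"roll": 0},{"grip": 0.5,"x": 0,"y": 0,"z": 0,"roll": 0},{"grip": 0.5,"x": 0,"y": 0,"z": 0,"roll": 0},{"grip": 0.5,"x": 0,"y": 0,"z": 0,"roll": 0}]'

```text
clock: 20.43
tcp_pos: [0.5341, -0.0479, 0.1921]
orientation: [0.0, 0.662, 0.749, -0.0]
wrist_force: [0.3, 1.1, -0.7]
finger_gap: 0.0424
grip_force: 0.0
```

```bash
python3 d.py .5329 -.0478 .1917 97
```

```text
t 20.43 tcp [ 0.5341 -0.0479  0.1921] ang 97.05 tilt [ 0.     -0.0001] gap 0.0424 F [ 0.3  1.1 -0.7] grip 0.0 q [-0.24  0.25 -0.13  1.19 -0.    1.21]
dx 0.3 dy -1.1 dz 0.4 roll 0.05
```

Now raise straight up, then back towards -x, clear of everything.

Call:
servo_tool --increments '[{"grip": 0.5,"x": 0,"y": 0,"z": -5,"roll": 0},{"grip": 0.5,"x": 0,"y": 0,"z": -10,"roll": 0},{"grip": 0.5,"x": 0,"y": 0,"z": -15,"roll": 0},{"grip": 0.5,"x": 0,"y": 0,"z": -20,"roll": 0},{"grip": 0.5,"x": 0,"y": 0,"z": -30,"roll": 0}]'

```text
clock: 20.85
tcp_pos: [0.533, -0.0477, 0.2719]
orientation: [-0.001, 0.662, 0.749, -0.001]
wrist_force: [0.4, 0.0, 0.9]
finger_gap: 0.0428
grip_force: 0.0
```

Call:
servo_tool --increments '[{"grip": 0.5,"x": 0,"y": 0,"z": -30,"roll": 0},{"grip": 0.5,"x": 0,"y": 0,"z": -30,"roll": 0},{"grip": 0.5,"x": -30,"y": -10,"z": 0,"roll": 0},{"grip": 0.5,"x": -35,"y": -10,"z": 0,"roll": 0},{"grip": 0.5,"x": -35,"y": -10,"z": 0,"roll": 0}]'

```text
clock: 21.27
tcp_pos: [0.5168, -0.1514, 0.3343]
orientation: [0.002, 0.661, 0.75, 0.0]
wrist_force: [0.7, 0.4, 0.8]
finger_gap: 0.0428
grip_force: 0.0
```

Call:
servo_tool --increments '[{"grip": 0.5,"x": -35,"y": -10,"z": 0,"roll": 0},{"grip": 0.5,"x": -35,"y": -10,"z": 0,"roll": 0},{"grip": 0.5,"x": -35,"y": 0,"z": 0,"roll": 0},{"grip": 0.5,"x": -20,"y": 0,"z": 0,"roll": 0},{"grip": 0.5,"x": 0,"y": 0,"z": 0,"roll": 0}]'

```text
clock: 21.68
tcp_pos: [0.512, -0.2817, 0.332]
orientation: [0.001, 0.664, 0.748, -0.0]
wrist_force: [0.3, 0.3, -0.7]
finger_gap: 0.0423
grip_force: 0.0
```

```bash
python3 d.py; python3 - <<'E'
from workcell import env
import cv2,numpy as np
from crop import tile
a=cv2.cvtColor(env.read_camera("top"),4);b=cv2.cvtColor(env.read_camera("side"),4)
g=lambda i:np.clip(((i/255.)**.6*255),0,255).astype('uint8')
cv2.imwrite('pics/a6.png',np.vstack([np.hstack([tile(g(a),300,195,100,100),tile(g(b),285,190,100,100)]),np.hstack([cv2.resize(a,(266,200)),cv2.resize(b,(266,200)),np.zeros((200,268,3),'uint8')])]))
E
```

```text
t 21.68 tcp [ 0.512  -0.2817  0.332 ] ang 96.78 tilt [ 0.0003 -0.0015] gap 0.0423 F [ 0.3  0.3 -0.7] grip 0.0 q [-0.64  0.33  0.31  1.55 -0.    0.81]
```

View pics/a6.png

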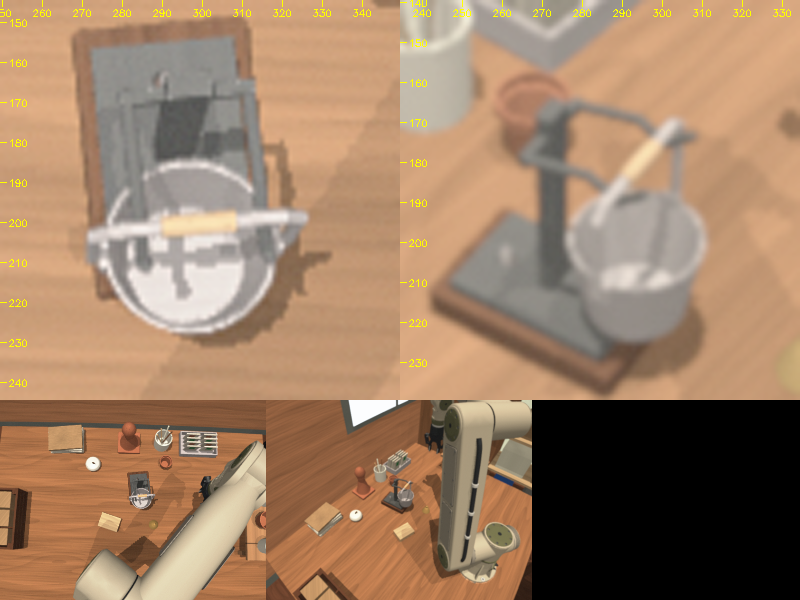

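The pail hangs by its handle across both hooks, with the sleeve at (299,200) in the top view, and is clear of the base. The stand is still seated and the other things look unmoved. I will wait one second for it to settle, then hand in.

Call:
servo_tool --increments '[{"grip": 0.5,"x": 0,"y": 0,"z": 0,"roll": 0},{"grip": 0.5,"x": 0,"y": 0,"z": 0,"roll": 0},{"grip": 0.5,"x": 0,"y": 0,"z": 0,"roll": 0},{"grip": 0.5,"x": 0,"y": 0,"z": 0,"roll": 0},{"grip": 0.5,"x": 0,"y": 0,"z": 0,"roll": 0}]'

```text
clock: 22.2
tcp_pos: [0.5122, -0.2766, 0.3324]
orientation: [0.0, 0.662, 0.75, -0.0]
wrist_force: [-0.4, -0.1, 0.2]
finger_gap: 0.0423
grip_force: 0.0
```

Call:
servo_tool --increments '[{"grip": 0.5,"x": 0,"y": 0,"z": 0,"roll": 0},{"grip": 0.5,"x": 0,"y": 0,"z": 0,"roll": 0},{"grip": 0.5,"x": 0,"y": 0,"z": 0,"roll": 0},{"grip": 0.5,"x": 0,"y": 0,"z": 0,"roll": 0},{"grip": 0.5,"x": 0,"y": 0,"z": 0,"roll": 0}]'

```text
clock: 22.62
tcp_pos: [0.512, -0.2774, 0.332]
orientation: [-0.0, 0.662, 0.749, -0.0]
wrist_force: [0.1, 0.6, 0.2]
finger_gap: 0.0425
grip_force: 0.0
```

```bash
python3 -c "
from workcell import env;print(env.hand_in())"
```

```text
the job is handed in; nothing more can be done
None
```

The job is handed in at 22.6 s (no verdict was returned): the stand is seated on both pegs, the pail's handle was swung upright on the counter, and the pail hangs free in both hooks with the arm clear.

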